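# Move the battery pack from the charger to the work lamp

### The arm

A 6-joint arm with a two-finger parallel gripper is mounted at the origin on a cart in front of the work surface, level with it; the furniture and walls round the work are solid. World frame = base frame: x ahead of the robot, y to its left, z up, the work surface at z = 0. Lengths are in m, angles in degrees, forces in N, time in s.
With the tool pointing down it reaches from about 0.325 to 0.85 m from the base axis. Payload 15.5 kg.
Tool frame: the origin (TCP) lies midway between the tips of the shut fingers; the grasp point (between the pads) lies 19 mm behind it; z points along the fingers, y is the line along which they close (so a half turn about z gives the same grasp; the last joint's range is limited). The gripper opens to 91 mm and grips with 3 to 60 N. Pads are 32 mm wide; open, the fingers measure 118 mm over their backs; the gripper's body (76 mm by 178 mm) begins 60 mm behind the grasp point.
Start: joints at [64.83, 28.281, 77.091, -0, 74.628, -5.472], TCP at [0.211, 0.588, 0.214] pointing down, gripper open.
Joint ranges: [-166.48, 166.48], [-47.26, 123.95], [12.59, 153.08], [-70.14, 250.14], [6.76, 159.57], [-176.63, 176.63]. Speed limits (degrees/s): [108.29, 108.29, 147.25, 172.46, 172.46, 172.46].

### API

Orientations are given as a 3x3 rotation matrix whose columns are the frame's x, y, z axes.
In Python, from bench import ctrl gives the robot as it stands. The module is installed in compiled form; this text tells all that it offers. Calls block until the motion is done:
- ctrl.goto(position, orientation): joint-space move of the TCP to a pose.
- ctrl.move_l(position, vel=0.15, ori=None, contact_N=None): straight line of the TCP; ori=None keeps the orientation; vel is the mean speed in m/s. With contact_N (N) it stops when the force on the tool has changed by that much, and returns True; else False.
- ctrl.movej(angles): joint-space move.
- ctrl.command_gripper(opening): opening from 0.0 (shut) to 1.0 (fully open); the grip force is fixed at half the most; returns when the fingers have stopped.
- ctrl.sleep(seconds).
- ctrl.ik(position, orientation): joint angles nearest the present ones, or None.
- ctrl.read_camera(name): name is "scene" or "top" or "wrist"; returns the picture (384x512x3 uint8, blue, green, red); there is no depth.
- ctrl.camera_params(name): a dict with "fx", "fy", "cx", "cy" (pixels), "D" ([k1, k2, p1, p2, k3] as OpenCV has them; the pictures are not rectified), "pose" (4x4, takes a point from camera to world coordinates); the wrist camera has in their place "T_tool_cam" (4x4, takes a point from camera to tool coordinates, whose origin is the TCP and whose axes are the flange's). Camera axes: x right, y up, looking along -z (the intrinsics and any distortion apply to the point x, -y, -z); pixel columns grow to the right and rows downward; lengths in m; the calibration is good to about 2 mm. A picture is of the moment at which its call begins: read the wrist's pose just before it. camera_params takes no time and is no camera call.
A pose or a line that the arm cannot do raises ctrl.MotionError and nothing moves.
- ctrl.sign_off(): hands the job in; it is judged then, once.
Readings, each from a call of its own:
- ctrl.current_t(): time.
- ctrl.current_q(): joint angles.
- ctrl.current_dq(): joint speeds.
- ctrl.current_effort(): joint torques, N m.
- ctrl.current_tool_pos(): TCP position.
- ctrl.current_eef_rot(): TCP orientation.
- ctrl.current_contact_force(): force on the tool from outside, world axes, zero at the start.
- ctrl.current_wrist_torque(): the same for the moment, N m.
- ctrl.current_grip_width(): opening from 0.0 (shut) to 1.0 (fully open).
- ctrl.current_grasp_force(): force on a finger pad.
Only numpy, scipy, OpenCV 4.12 (cv2) and the standard library are available. Lean on these libraries where they do the work, as an engineer would, in place of code of your own. Each camera call takes 0.05 s, during which the arm holds its last target. There are 200 camera calls.

### The job

The battery pack on the charger is charged: press the charger's spring catch so that the pack springs loose, slide it off along the rail, then slide it, terminals first, onto the matching rail of the work lamp until the lamp's catch clicks up behind it, and let go. Leave everything else on the bench where it is.

Things in the scene. Friction and masses are not known exactly. Their poses are not given: they have to be found in the camera images.
- pack_centre (a point): centre of the loose black battery pack, 28 mm above its underside. 0.2 to 0.4 kg, 90 mm long (x), 56 mm tall (z); body 52 mm wide (y) to grip across, on a foot flange 68 mm wide and 6 mm thick along the bottom. +x is the end with the brass terminals, which goes onto a rail first. It starts latched on the charger
- pack_nose (a point): middle of the pack's terminal end face, 45 mm along +x from its centre, same axes
- pack: the same pack, origin at the centre of its underside, same axes
- charger: charger, screwed to the bench: a low grey box 104 mm wide, 62 mm tall, with vent slots on top, and in front of it a rail for the pack; 240 mm long in all. Origin on the bench under charger_home. x runs along the rail, inward: pushing a pack on is +x, pulling it off is -x; y across, z up
- lamp: work lamp, screwed to the bench: behind its rail a flat tilted head 130 mm wide, up to about 110 mm tall, with a white lens and rows of round LEDs on a bracket. Rail, catch and spring are the same in every size and force as the charger's. Origin on the bench under lamp_home, same axes as the charger
- charger_home (a point): on the charger's rail floor (24 mm above the bench) under the centre of a latched pack; charger's axes. Channel 72 mm wide; side walls with inward lips over the pack's foot reach 14.5 mm above the floor; 56 mm between the lips, 9 mm under them. Walls begin at x -58 mm (flared from -82), lips at -40 (bevelled from -54). A pack is clear of the rail with its centre at x < -105 mm
- lamp_home (a point): the same point on the lamp's rail, same sizes and axes. The floor begins at x -60 mm with a lead-in slope down from there to -80 mm (5 mm lower). A pack pushed on to between x = +1 and +4 mm (solid stop at +4) lets the tooth spring up behind it; let go, it rests against the tooth at x about 0: latched
- charger_pad (a point): middle of the top of the charger's catch pad: ribbed, grey, 34 mm long, 36 mm wide, in front of the rail's open end, 85 mm before charger_home and 4 mm below the rail floor. Press it straight down; charger's axes
- charger_catch (a joint): how far the charger's catch is down, 0 (up) to 0.008 m (stop); spring 1.8 N at rest to 3.5 N fully down, plus 1 N of rubbing. Pad and tooth are one piece. 6 mm down frees the pack, which is pushed 13 mm out, towards the pad, and then itself keeps the tooth down (its outer end lifted 3 mm, terminals about 2 degrees down)
- charger_ejector (a joint): spring plunger in the rail's closed end, 0 (pressed in) to 0.017 m (out): 0.004 behind a latched pack, 0.017 once the pack has been pushed 13 mm out. It pushes the pack outward with 4 N when latched, 2.5 N when out
- lamp_catch (a joint): how far the lamp's catch is down: 0 when the tooth is up (5.5 mm above the rail floor), about 0.005 m while a pack lies over it. The tooth is ramped on the open side, so a pack being slid on pushes it down by itself; sliding it fully home takes 5 to 17 N
- grease_tin: bystander: squat round tin, 69 mm across, 60 mm tall, standing beside the charger; origin at the centre of its underside
- tape_measure: bystander: tape measure, 68 x 71 x 35 mm, lying between the two rails, nearer the robot; origin at the centre of its underside
- screwdriver: bystander: screwdriver 220 mm long, lying at the back; origin at the centre of its underside
- pliers: bystander: pliers 180 x 66 x 14 mm, lying on the board at the right; origin at the centre of its underside
- caliper: bystander: caliper 57 x 200 x 6 mm, lying to the left of the vice; origin at the centre of its underside

How it is judged:
By the outcome, as a careful person would: the job done as asked, in the order asked, and still so for the second after the job is handed in, with the robot touching nothing.
It also fails if it takes over 59 s, if anything falls off the work surface, if the arm or the gripper's body presses on something with over 40 N, if the wrist force passes 120 N, or if a joint passes its speed limit or range.

## Working session

There is one attempt and no reset: what is moved stays moved. The work goes in short steps, each a Python script; the robot and the scene stay as the last script left them, time stands still between calls to the robot, and variables do not carry over. Pictures are saved under pics/ and viewed, at most 10 in all, crops included, and the job is handed in when it is done.

```bash
mkdir -p pics; python3 - <<'E'
from bench import ctrl
import cv2,numpy as np
np.set_printoptions(precision=4,suppress=True)
for n in("scene","top","wrist"):
    im=ctrl.read_camera(n);cv2.imwrite(f"pics/{n}0.png",im)
    p=ctrl.camera_params(n);print(n,p)
a=cv2.imread("pics/top0.png");cv2.imwrite("pics/top0b.png",cv2.resize(a,(800,600),interpolation=cv2.INTER_CUBIC))
print(ctrl.current_t(),ctrl.current_eef_rot())
E
```

```text
scene {'fx': 347.7803670210504, 'fy': 347.7803670210504, 'cx': 256.2060290012416, 'cy': 193.08440193306836, 'D': array([0.0312, 0.    , 0.    , 0.    , 0.    ]), 'pose': array([[ 0.672 ,  0.3765, -0.6377, -0.054 ],
       [-0.7403,  0.3193, -0.5916, -0.6744],
       [-0.0192,  0.8696,  0.4933,  0.5733],
       [ 0.    ,  0.    ,  0.    ,  1.    ]])}
top {'fx': 395.983689848365, 'fy': 395.983689848365, 'cx': 254.25304613525805, 'cy': 189.4486345117904, 'D': array([0.0271, 0.    , 0.    , 0.    , 0.    ]), 'pose': array([[-0.0086,  0.9811, -0.1935,  0.333 ],
       [-0.9999, -0.0099, -0.006 , -0.073 ],
       [-0.0078,  0.1935,  0.9811,  1.3714],
       [ 0.    ,  0.    ,  0.    ,  1.    ]])}
wrist {'fx': 307.06694399382917, 'fy': 307.06694399382917, 'cx': 256.18942974859715, 'cy': 190.1331532287294, 'D': array([0.0234, 0.    , 0.    , 0.    , 0.    ]), 'T_tool_cam': array([[-0.0001,  0.9569,  0.2905,  0.0817],
       [ 1.    ,  0.0003, -0.0007,  0.0004],
       [-0.0008,  0.2905, -0.9569, -0.1717],
       [ 0.    ,  0.    ,  0.    ,  1.    ]])}
0.15 [[-0.9415  0.3371 -0.0004]
 [ 0.3371  0.9415 -0.0009]
 [ 0.0001 -0.0009 -1.    ]]
```

View pics/top0b.png

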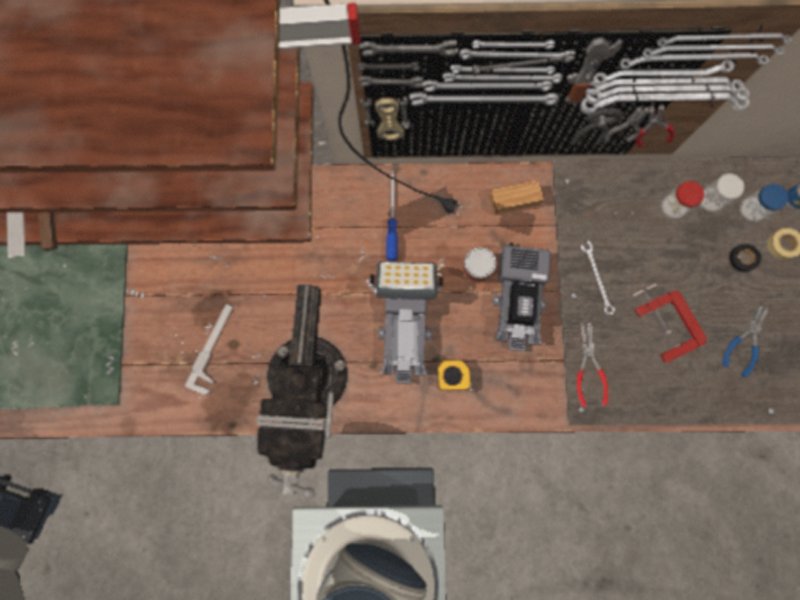

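View pics/scene0.png

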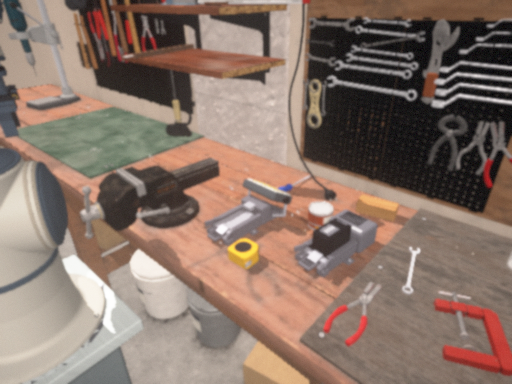

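The top view shows the lamp's rail at about (405,335), with its pad at (404,374) and head at (407,280). The pack is on the charger at (522,300), with the charger's pad at (519,340) and its box at (526,262). The tin is at (480,262) and the tape at (454,375). Next I localise these roughly and look from close by.

```bash
cat > h.py <<'E'
from bench import ctrl
import cv2,numpy as np
np.set_printoptions(precision=4,suppress=True)
def cam(n,pose=None):
    p=ctrl.camera_params(n);K=np.array([[p['fx'],0,p['cx']],[0,p['fy'],p['cy']],[0,0,1]])
    if n=="wrist":
        T=np.eye(4);T[:3,:3],T[:3,3]=(ctrl.current_eef_rot(),ctrl.current_tool_pos()) if pose is None else pose
        P=T@p['T_tool_cam']
    else:P=p['pose']
    return K,np.array(p['D']),P
def pix2w(c,uv,z):
    K,D,P=c;u=cv2.undistortPoints(np.array([[uv]],float),K,D)[0,0]
    d=P[:3,:3]@np.array([u[0],-u[1],-1]);return P[:3,3]+d*(z-P[2,3])/d[2]
def w2pix(c,X):
    K,D,P=c;x=(np.atleast_2d(X)-P[:3,3])@P[:3,:3]*[1,-1,-1]
    return cv2.projectPoints(x,np.zeros(3),np.zeros(3),K,D)[0][:,0]
def down(yaw):  # tool z down, tool y axis at yaw+90deg (tool x along yaw mirrored)
    c,s=np.cos(yaw),np.sin(yaw);x=np.array([-c,-s,0]);z=np.array([0,0,-1.]);return np.column_stack([x,np.cross(z,x),z])
E
python3 - <<'E'
from h import *
c=cam("top")
for n,u,z in(("cpad",(519,340),.02),("cboxback",(527,249),.062),("packtop",(523,300),.08),("lpad",(404,374),.02),("lrail",(405,335),.024),("lheadtop",(407,264),.1),("tin",(480,262),.06),("tape",(454,375),.035)):
    print(n,pix2w(c,np.array(u)/1.5625,z))
q=ctrl.current_q()
print(ctrl.ik([.43,-.15,.35],down(0)),ctrl.ik([.3,.45,.4],down(0)), ctrl.ik([.45,-.33,.3],down(0)))
E
```

```text
cpad [ 0.4987 -0.3304  0.02  ]
cboxback [ 0.693  -0.3491  0.062 ]
packtop [ 0.5764 -0.3314  0.08  ]
lpad [ 0.4269 -0.0778  0.02  ]
lrail [ 0.5115 -0.0809  0.024 ]
lheadtop [ 0.6526 -0.0864  0.1   ]
tin [ 0.6655 -0.246   0.06  ]
tape [ 0.4228 -0.185   0.035 ]
[ -26.7506    7.3916   86.8149   -0.       85.7935 -116.7506] [ 49.9831  13.9763  70.8957  -0.      95.128  -40.0169] [ -42.3849   18.5926   79.3036   -0.       82.1038 -132.3849]
```

```bash
python3 - <<'E'
from h import *
import pickle
ctrl.move_l([.211,.588,.36],vel=.3)
S={}
for n,p,y in(("lamp",[.47,-.08,.29],-.04),("chg",[.54,-.33,.27],-.1)):
    ctrl.goto(p,down(y))
    S[n]=(np.array(ctrl.current_eef_rot()),np.array(ctrl.current_tool_pos()))
    im=ctrl.read_camera("wrist");cv2.imwrite(f"pics/w_{n}.png",im)
    cv2.imwrite(f"pics/w_{n}b.png",cv2.resize(im,(800,600),interpolation=cv2.INTER_CUBIC))
pickle.dump(S,open("S.pkl","wb"));print(S,ctrl.current_t())
E
```

```text
{'lamp': (array([[-0.9992,  0.0393,  0.0001],
       [ 0.0393,  0.9992,  0.0001],
       [-0.0001,  0.0001, -1.    ]]), array([ 0.4702, -0.0795,  0.29  ])), 'chg': (array([[-0.9951,  0.099 , -0.    ],
       [ 0.099 ,  0.9951,  0.0005],
       [ 0.    ,  0.0005, -1.    ]]), array([ 0.54  , -0.3287,  0.2702]))} 4.45
```

View pics/w_lampb.png

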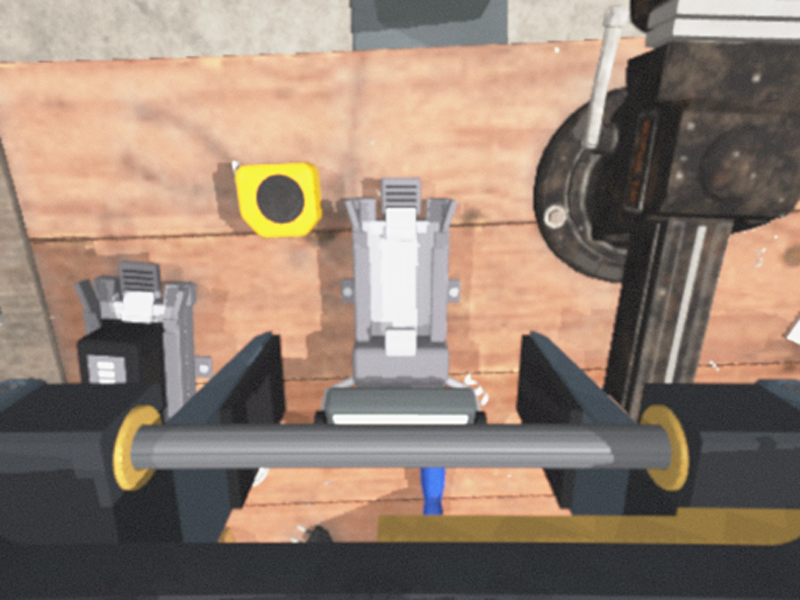

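View pics/w_chgb.png

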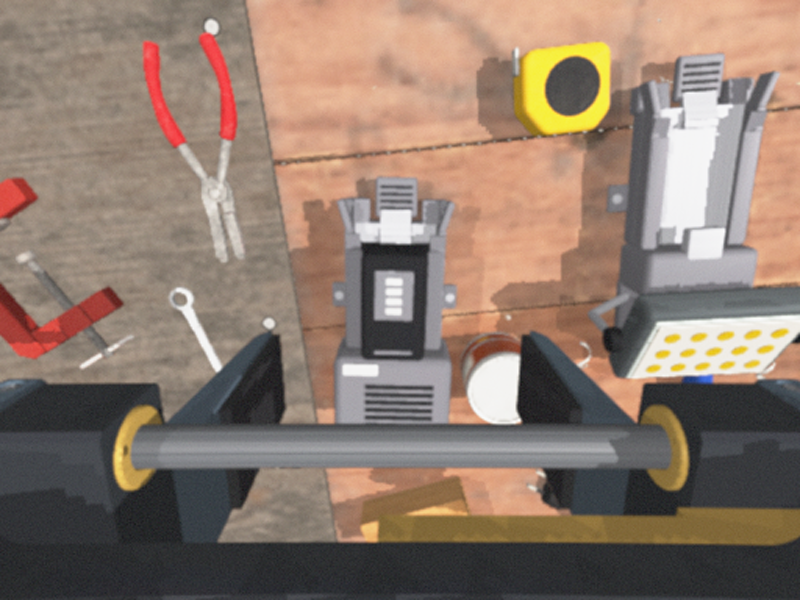

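Lamp view: pad outer edge (384–420,179), flare tips (346,200) and (455,198), screw ears (348,291) and (454,291). Charger view: pad outer edge (377–416,178), flare tips (338,201) and (452,201), ears (339,295) and (450,297). The pack top spans u 362–425, v 258–357.

```bash
python3 - <<'E'
from h import *
import pickle
S=pickle.load(open("S.pkl","rb"))
L=dict(padL=((383,179),.02),padR=((420,179),.02),fl=((346,200),.0385),fr=((455,198),.0385),wl=((356,342),.0385),wr=((449,342),.0385),earl=((348,291),.005),earr=((454,291),.005))
C=dict(padL=((377,178),.02),padR=((416,178),.02),fl=((338,201),.0385),fr=((452,201),.0385),earl=((339,295),.005),earr=((450,297),.005),p1=((362,258),.08),p2=((428,258),.08),p3=((362,357),.08),p4=((424,357),.08),b1=((337,345),.062),b2=((450,345),.062))
for n,d in(("lamp",L),("chg",C)):
    c=cam("wrist",S[n])
    for k,(u,z) in d.items():print(n,k,pix2w(c,np.array(u)/1.5625,z))
for n in S:
    im=cv2.imread(f"pics/w_{n}.png")[100:260,190:320];cv2.imwrite(f"pics/cr_{n}.png",cv2.resize(im,None,fx=3,fy=3,interpolation=cv2.INTER_CUBIC))
cv2.imwrite("pics/cr.png",np.hstack([cv2.imread(f"pics/cr_{n}.png") for n in S]))
E
```

```text
lamp padL [ 0.4119 -0.0922  0.02  ]
lamp padR [ 0.4132 -0.0591  0.02  ]
lamp fl [ 0.4273 -0.1245  0.0385]
lamp fr [ 0.4293 -0.03    0.0385]
lamp wl [ 0.5599 -0.1246  0.0385]
lamp wr [ 0.5634 -0.0365  0.0385]
lamp earl [ 0.5189 -0.1328  0.005 ]
lamp earr [ 0.5231 -0.0278  0.005 ]
chg padL [ 0.4787 -0.342   0.02  ]
chg padR [ 0.482  -0.3088  0.02  ]
chg fl [ 0.493  -0.3752  0.0385]
chg fr [ 0.5023 -0.2814  0.0385]
chg earl [ 0.583  -0.3909  0.005 ]
chg earr [ 0.5955 -0.2861  0.005 ]
chg p1 [ 0.534  -0.3572  0.08  ]
chg p2 [ 0.5391 -0.3066  0.08  ]
chg p3 [ 0.6161 -0.3673  0.08  ]
chg p4 [ 0.6212 -0.3167  0.08  ]
chg b1 [ 0.6108 -0.3894  0.062 ]
chg b2 [ 0.6204 -0.2935  0.062 ]
```

View pics/cr.png

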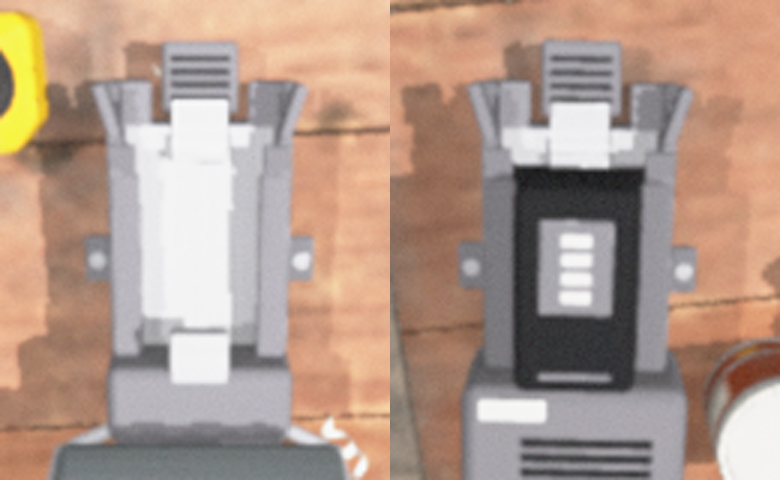

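The crops confirm these features. Charger home is about (0.580,-0.337) with yaw -6.3°; lamp home is about (0.512,-0.0796) with yaw -2°. Now I press the charger's catch.

```bash
cat >> h.py <<'E'
CH=(np.array([.580,-.337]),np.radians(-6.3)); LA=(np.array([.5122,-.0796]),np.radians(-2.0))
def at(f,x,z,y=0):
    h,a=f;return np.array([*(h+[x*np.cos(a)-y*np.sin(a),x*np.sin(a)+y*np.cos(a)]),z])
def loc(f):
    h,a=f;p=np.array(ctrl.current_tool_pos());d=p[:2]-h;c,s=np.cos(a),np.sin(a)
    F=np.array(ctrl.current_contact_force());G=np.array([c*F[0]+s*F[1],-s*F[0]+c*F[1],F[2]])
    return np.r_[d[0]*c+d[1]*s,-d[0]*s+d[1]*c,p[2]],G
E
python3 - <<'E'
from h import *
ctrl.command_gripper(0.0)
ctrl.goto(at(CH,-.09,.10),down(CH[1]))
ctrl.move_l(at(CH,-.09,.03),vel=.12)
print(loc(CH))
print(ctrl.move_l(at(CH,-.09,.0105),vel=.025,contact_N=9),loc(CH))
ctrl.sleep(.3);print(loc(CH))
cv2.imwrite("pics/press.png",ctrl.read_camera("wrist"))
ctrl.move_l(at(CH,-.09,.125),vel=.2)
im=ctrl.read_camera("wrist");cv2.imwrite("pics/w1.png",im);print(ctrl.current_t())
a=im[0:290,100:420];b=cv2.imread("pics/press.png")[0:290,100:420]
cv2.imwrite("pics/w1b.png",cv2.resize(np.hstack([b,a]),None,fx=1.25,fy=1.25))
E
```

```text
(array([-0.0894, -0.0003,  0.0308]), array([ 0.501 , -0.3669,  0.7526]))
True (array([-0.0899, -0.0002,  0.0124]), array([-2.7026,  1.7932, 14.6992]))
(array([-0.0898, -0.0001,  0.0125]), array([-2.301 ,  1.5654, 11.544 ]))
9.0917
```

View pics/w1b.png

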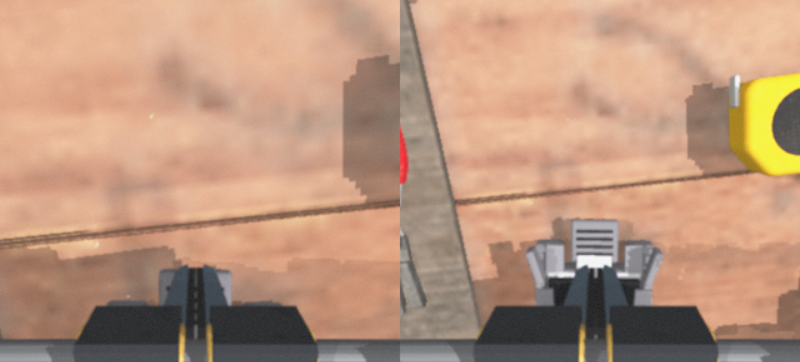

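The catch bottomed out at z 12.5 mm, which is its 8 mm stop, and the pack's dark end now shows close behind the pad. I'll open the gripper, check the pack from above it, and then grip.

```bash
python3 - <<'E'
from h import *
ctrl.command_gripper(1.0)
ctrl.move_l(at(CH,-.10,.22),vel=.25)
im=ctrl.read_camera("wrist");c=cam("wrist")
cv2.imwrite("pics/w2.png",im)
print(w2pix(c,[at(CH,-.058,.083),at(CH,-.045,.08),at(CH,-.102,.02)]),loc(CH),ctrl.current_t())
cv2.imwrite("pics/w2b.png",cv2.resize(im[60:300,130:390],None,fx=2.5,fy=2.5,interpolation=cv2.INTER_CUBIC))
E
```

```text
[[255.5533 217.1421]
 [255.5649 227.1419]
 [255.581  164.7719]] (array([-0.1003,  0.0002,  0.2196]), array([ 0.1298, -0.1199, -0.52  ])) 11.0667
```

View pics/w2b.png

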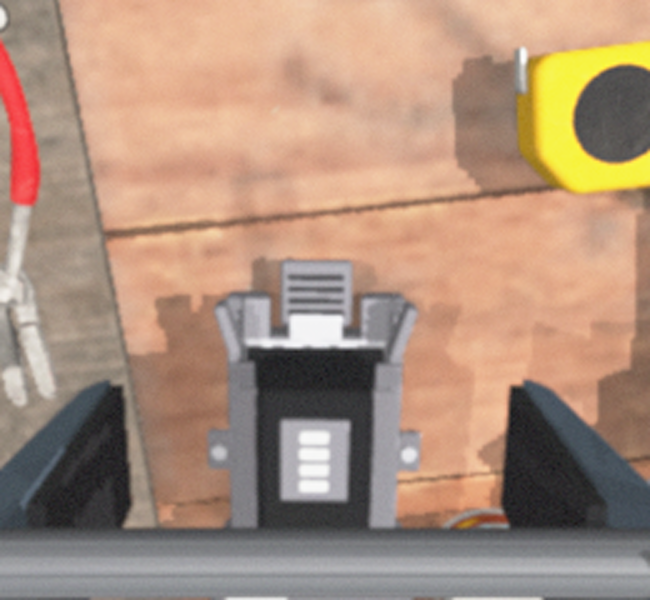

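The pack has sprung out: its top outer edge is at row ~216, against 217 predicted for -13 mm. It is centred to within 1 mm. Now I grip it and pull it off.

```bash
python3 - <<'E'
from h import *
dy=.0007
ctrl.move_l(at(CH,-.015,.13,dy),vel=.25)
ctrl.move_l(at(CH,-.015,.046,dy),vel=.15,contact_N=8)
print(loc(CH))
ctrl.command_gripper(0.0)
print(ctrl.current_grip_width()*91,ctrl.current_grasp_force(),loc(CH))
hit=ctrl.move_l(at(CH,-.06,.046,dy),vel=.06,contact_N=15);print(hit,loc(CH))
if not hit:
    hit=ctrl.move_l(at(CH,-.135,.046,dy),vel=.1,contact_N=15);print(hit,loc(CH))
print(ctrl.current_t(),ctrl.current_grip_width()*91)
E
```

```text
(array([-0.0146,  0.0003,  0.0473]), array([ 0.0067, -1.1413, -0.786 ]))
51.59472999952978 29.981578588485718 (array([-0.0149,  0.0003,  0.0462]), array([-0.4776, -3.6717,  2.2098]))
False (array([-0.0606,  0.0008,  0.0461]), array([-5.4299, -1.9534,  7.4737]))
False (array([-0.1344,  0.0006,  0.046 ]), array([ 0.5616,  0.1131, -2.5264]))
14.9 51.650036376314894
```

```bash
cat >> h.py <<'E'
def tilt(yaw,deg):
    y=np.array([-np.sin(yaw),np.cos(yaw),0]);return cv2.Rodrigues(y*np.radians(-deg))[0]@down(yaw)
E
python3 - <<'E'
from h import *
ctrl.move_l(at(CH,-.135,.14),vel=.25)
ctrl.move_l(at(LA,-.15,.14),vel=.25,ori=tilt(LA[1],2))
im=ctrl.read_camera("wrist");c=cam("wrist");cv2.imwrite("pics/w3.png",im)
sc=ctrl.read_camera("scene");cv2.imwrite("pics/s3.png",sc)
u=w2pix(cam("scene"),[at(LA,-.1,.08)])[0].astype(int);print(u)
cs=cv2.resize(sc[u[1]-75:u[1]+75,u[0]-80:u[0]+80],None,fx=3,fy=3,interpolation=cv2.INTER_CUBIC)
tp=ctrl.read_camera("top");u=w2pix(cam("top"),[at(LA,-.05,.05)])[0].astype(int);print(u)
ct=cv2.resize(tp[u[1]-75:u[1]+75,u[0]-50:u[0]+50],None,fx=3,fy=3,interpolation=cv2.INTER_CUBIC)
cv2.imwrite("pics/x3.png",np.hstack([cs,ct]));print(loc(LA),ctrl.current_t())
E
```

```text
[209 217]
[258 228]
(array([-0.1495, -0.0008,  0.1399]), array([ 0.1782,  0.3982, -3.0031])) 16.775
```

View pics/x3.png

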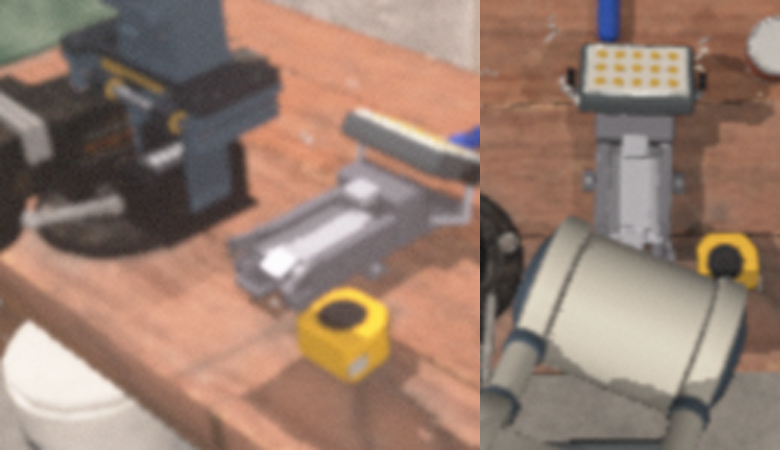

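The pack is held level and in line with the lamp's rail, so far as the scene crop shows it. Now I insert it in steps and watch the forces.

```bash
python3 - <<'E'
from h import *
y=.0004;z=.0457
ctrl.move_l(at(LA,-.15,z),vel=.2);print(loc(LA))
for x in(-.11,-.09,-.075,-.06,-.045,-.03):
    h=ctrl.move_l(at(LA,x,z,y),vel=.08,contact_N=12)
    p,F=loc(LA);print(x,h,p,F)
    if h:break
    y+=float(np.clip(F[1]*.0001,-.0006,.0006))
print(ctrl.current_wrist_torque(),ctrl.current_t())
E
```

```text
(array([-0.1499, -0.0002,  0.0459]), array([-0.7405,  0.6439, -1.9186]))
-0.11 False [-0.1104  0.0006  0.0458] [-0.8984  0.5778 -3.1489]
-0.09 False [-0.0898  0.0004  0.0457] [ 1.0429 -1.0458  0.3822]
-0.075 True [-0.082   0.0004  0.0454] [0.661  0.677  0.2688]
[ 0.0558 -0.2506 -0.0207] 18.6583
```

```bash
python3 - <<'E'
from h import *
y=.0004;z=.0457
for x in(-.078,-.074,-.07,-.065,-.06,-.05,-.04,-.03):
    h=ctrl.move_l(at(LA,x,z,y),vel=.04,contact_N=14)
    p,F=loc(LA);print(x,h,p,F,ctrl.current_wrist_torque())
    if h:break
    y+=float(np.clip(F[1]*.0001,-.0006,.0006))
print(ctrl.current_t())
E
```

```text
-0.078 False [-0.0786  0.0005  0.0456] [0.8186 0.3343 0.419 ] [-0.0058 -0.22    0.0116]
-0.074 False [-0.0742  0.0005  0.0457] [-0.4028 -0.8988 -1.2992] [-0.0228 -0.1311  0.0051]
-0.07 False [-0.0697  0.0003  0.0457] [ 0.3728 -0.3801  1.7659] [ 0.0304 -0.2262  0.0138]
-0.065 False [-0.0645  0.0003  0.0457] [1.0453 0.0113 0.1091] [ 0.0235 -0.1967 -0.0056]
-0.06 False [-0.0595  0.0003  0.0457] [ 0.5873  0.0088 -0.4364] [-0.0188 -0.1398  0.0349]
-0.05 False [-0.0495  0.0003  0.0457] [ 0.8436 -0.7385 -0.0626] [ 0.0516 -0.1295 -0.0261]
-0.04 False [-0.0396  0.0002  0.0457] [1.186  0.485  0.6558] [-0.0095 -0.0995  0.0049]
-0.03 False [-0.0297  0.0003  0.0457] [ 1.0643 -0.9034 -0.4195] [-0.1929 -0.2625 -0.0806]
21.2083
```

```bash
python3 - <<'E'
from h import *
y=.0003;z=.0452
for x,v,n in((-.015,.05,20),(-.004,.03,22),(.008,.015,26)):
    h=ctrl.move_l(at(LA,x,z,y),vel=v,contact_N=n)
    p,F=loc(LA);print(x,h,p,F,ctrl.current_wrist_torque(),ctrl.current_grip_width()*91)
    if h:break
im=ctrl.read_camera("wrist");cv2.imwrite("pics/w5.png",im)
print(ctrl.current_t())
E
```

```text
-0.015 False [-0.0148  0.0002  0.0452] [ 0.5975 -2.4965 -0.8346] [-0.6308 -0.1137 -0.2117] 51.80715012152773
-0.004 False [-0.0054  0.0002  0.045 ] [-4.9181 -7.2413  0.0473] [-1.5065  1.1405 -0.286 ] 51.204416739700974
0.008 True [0.0024 0.     0.0448] [-3.7432 -3.0861  6.8672] [-0.4979  0.1812 -0.2352] 51.75106514463632
22.9083
```

```bash
python3 - <<'E'
from h import *
h=ctrl.move_l(at(LA,.008,.0448,.0),vel=.01,contact_N=22);print(h,loc(LA))
h=ctrl.move_l(at(LA,.001,.0448,.0),vel=.02);print(h,loc(LA))
ctrl.sleep(.2)
ctrl.command_gripper(1.0);ctrl.sleep(.2);print(loc(LA))
ctrl.move_l(at(LA,0,.13),vel=.15)
ctrl.move_l(at(LA,-.10,.22),vel=.25,ori=down(LA[1]))
im=ctrl.read_camera("wrist");c=cam("wrist");cv2.imwrite("pics/w6.png",im)
print(w2pix(c,[at(LA,-.045,.08),at(LA,-.058,.083),at(LA,-.045,.024),at(LA,-.102,.02),at(LA,-.1,.012)]),ctrl.current_t())
a=im[60:300,130:390];b=cv2.imread("pics/w2.png")[60:300,130:390]
cv2.imwrite("pics/w6b.png",cv2.resize(np.hstack([b,a]),None,fx=1.5,fy=1.5,interpolation=cv2.INTER_CUBIC))
E
```

```text
True (array([ 0.0024, -0.    ,  0.0446]), array([-4.0117, -2.096 ,  6.778 ]))
False (array([0.0001, 0.    , 0.0448]), array([-3.0895, -4.136 ,  1.6713]))
(array([0.001 , 0.    , 0.0448]), array([ 0.4286, -0.4528,  0.9004]))
[[255.8738 226.6133]
 [255.8675 216.5763]
 [255.8864 208.8278]
 [255.8665 164.156 ]
 [255.8692 164.3882]] 26.15
```

View pics/w6b.png

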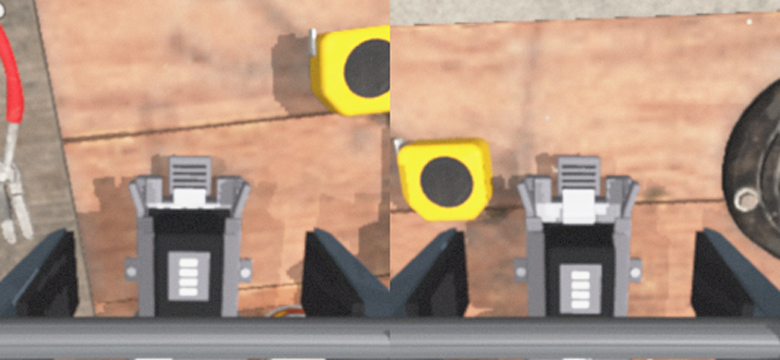

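The pack's outer top edge is at row ~225, against 226.6 predicted for latched and 216.6 for sprung out. The tooth is visible up behind the pack, and the gripper is clear.

```bash
python3 -c "
from h import *
ctrl.sleep(.3);print(ctrl.current_contact_force());print(ctrl.sign_off())"
```

```text
[-0.4657 -0.3242 -1.0034]
the job is handed in; nothing more can be done
None
```

The battery pack was freed from the charger, slid onto the lamp's rail until it latched (checked in the wrist camera image), released, and the job handed in at about 26 s; no bystander was deliberately touched, though I took no final picture of them all.

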